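Stroke down the hold-down tabs of a strip clamp

TASK

Clamp the strip boat: with the fingers shut, press the round pad at the end of the fixture's long rail and run the fingertips lightly along the row of raised tabs, round the corner and to the end of the short rail, in one unbroken stroke, so that the tabs fold down flat one after another. Do not lift off the row on the way, press hard, grasp or lift anything, shove the fixture or the boat, or disturb the things beside it.

Things in the scene. Friction and masses are not known exactly. Their poses are not given: they have to be found in the camera images.
- fixture: Loose aluminium strip clamp, 1.3 kg: base plate 98 x 246 x 8 mm, origin at the centre of its underside, z up. A 24 mm wide rail runs along its long -x side, another along its +y end: an L, top 20.5 mm above the worktop, with seven raised hinged tabs in a row. Between the tabs the rail top is flush with tabs lying flat. Their toes reach over the edge of the boat in the nest.
- start (a point): Centre line of the round touch pad at the free end of the long rail, at the height of the rail's flush top (20.5 mm above the worktop): the beginning of the row. The solid land here reaches from 14 mm behind this point to the first tab, 15 mm past it.
- pad (a joint): How far the round dark rubber touch pad (19 mm across, on the rail at start) is pressed: 0 = up, its top 3 mm above the rail's flush top; 0.003 = pressed flush. Soft spring, 1 N per mm; it springs back when left.
- corner (a point): Point on the flush top (solid here) where the centre lines of the long and the short rail cross, 220 mm from start along the fixture's +y.
- finish (a point): Outer end of the short rail, on its centre line and flush top, 86 mm from corner along the fixture's +x: the end of the row.
- nest (a point): Where the boat's origin belongs: centre of the nest floor, 8 mm above the worktop.
- boat: Loose long pale strip boat, 60 x 210 x 9 mm, lying in the fixture's nest; origin at the centre of its underside. Its top is 17 mm above the worktop, just below the flat tabs. Not to be moved.
- tab0 (a joint): Angle (rad) of tab 1, on the long rail: steel flap hinged 16 mm past start towards corner; 0 = flat, flush and at its stop, 0.3 to 0.6 at the start. All tabs: 24 mm along the row, 28 wide, 3 thick, hinged at the edge nearer the row's start, so each rises like a ramp in the stroke's direction; no spring, stays where left, about 0.4 N at the free end moves it.
- tab1 (a joint): Angle (rad) of tab 2, on the long rail: steel flap hinged 54 mm past start towards corner; 0 = flat, flush and at its stop, 0.3 to 0.6 at the start. All tabs: 24 mm along the row, 28 wide, 3 thick, hinged at the edge nearer the row's start, so each rises like a ramp in the stroke's direction; no spring, stays where left, about 0.4 N at the free end moves it.
- tab2 (a joint): Angle (rad) of tab 3, on the long rail: steel flap hinged 92 mm past start towards corner; 0 = flat, flush and at its stop, 0.3 to 0.6 at the start. All tabs: 24 mm along the row, 28 wide, 3 thick, hinged at the edge nearer the row's start, so each rises like a ramp in the stroke's direction; no spring, stays where left, about 0.4 N at the free end moves it.
- tab3 (a joint): Angle (rad) of tab 4, on the long rail: steel flap hinged 130 mm past start towards corner; 0 = flat, flush and at its stop, 0.3 to 0.6 at the start. All tabs: 24 mm along the row, 28 wide, 3 thick, hinged at the edge nearer the row's start, so each rises like a ramp in the stroke's direction; no spring, stays where left, about 0.4 N at the free end moves it.
- tab4 (a joint): Angle (rad) of tab 5, on the long rail: steel flap hinged 168 mm past start towards corner; 0 = flat, flush and at its stop, 0.3 to 0.6 at the start. All tabs: 24 mm along the row, 28 wide, 3 thick, hinged at the edge nearer the row's start, so each rises like a ramp in the stroke's direction; no spring, stays where left, about 0.4 N at the free end moves it.
- tab5 (a joint): Opening angle (rad) of tab 6 on the short rail, hinged 24 mm past corner towards finish; same kind of tab, 0 = flat.
- tab6 (a joint): Opening angle (rad) of tab 7 on the short rail, hinged 56 mm past corner towards finish; same kind of tab, 0 = flat.
- loupe: Loose small folding loupe, 52 x 30 x 16 mm, beside the long rail, origin at the centre of its underside. Bystander.
- capillary_box: Loose small clear-lidded box, 39 x 71 x 23 mm, beside the long rail, origin at the centre of its underside. Bystander.
- tweezers: Loose black tweezers, 18 x 118 x 10 mm, on the far side of the fixture, origin at the centre of the underside. Bystander.

How it is judged:
By the outcome, as a careful person would: the job done as asked, in the order asked, and still so for the second after the job is handed in, with the robot touching nothing.
It also fails if it takes over 51 s, if anything falls off the work surface, if the arm or the gripper's body presses on something with over 40 N, if the wrist force passes 120 N, or if a joint passes its speed limit or range.

ROBOT

A 7-joint arm with a two-finger parallel gripper is mounted at the origin on a cart in front of the work surface, level with it; the furniture and walls round the work are solid. World frame = base frame: x ahead of the robot, y to its left, z up, the work surface at z = 0. Lengths are in m, angles in degrees, forces in N, time in s.
With the tool pointing down it reaches from about 0.425 to 0.875 m from the base axis. Payload 4.7 kg.
Tool frame: the origin (TCP) lies at the very end of the fingers, on their centre line; the grasp point (between the pads) lies env.grip_point_offset behind it (env.grip_point_offset is the distance from the TCP to the grasp point, in m); z points along the fingers, y is the direction in which the jaws open and shut (so a half turn about z gives the same grasp; the last joint's range is limited). The gripper opens to 87 mm and grips with 3 to 60 N. Pads are 19 mm wide; open, the fingers measure 117 mm over their backs; the gripper's body (75 mm by 190 mm) begins 51 mm behind the grasp point.
Start: joints at [-74.192, 18.392, -4.016, 83.108, 1.295, 78.541, -3.26], TCP at [0.168, 0.628, 0.223] pointing down, gripper open.
Joint ranges: [-163.93, 163.93], [-17.29, 119.83], [-79.2, 71.16], [3.27, 140.29], [-89.18, 269.18], [5.43, 117.66], [-154.24, 154.24]. Speed limits (degrees/s): [147.25, 147.25, 180, 180, 180, 180, 180].

INTERFACE

Orientations are given as [roll, pitch, yaw] about the fixed x, y, z axes, in that order (R = Rz(yaw) Ry(pitch) Rx(roll)).
In Python, from cell import env gives the robot as it stands.
- The arm moves only by the tool send_rows, never from a script. Its argument "plan" is a list of rows, each a list of 7 numbers: the finger opening in mm, from 0 to 87, then the shift along the tool's x, y, z in mm, then the turn, a rotation vector about the tool's x, y, z in rad. A call has 1 to 12 rows; each row shifts and turns the commanded pose from where the row before left it, along the tool's axes as they then stand; what a row does not reach is not made up. A row lasts 1/10 s, in which the tool goes at most 50 mm and 8.59 degrees, less where a joint would pass 70% of its speed; a pose out of reach is approached as far as the arm can. A call is refused whole if a number of a shift passes 50 or a number of a turn 0.15, either way. A call with a gripper value outside its range is refused whole. The fingers move at their own pace and stop on an object; "grip_force" is the grip in N (left out, the last holds). Time passes only in rows, so rows that do not move let the fingers close. It gives the time, the measured TCP pose, the force and the opening at its end, in the units of the state.
- env.get_obs(): the state, without advancing time (a new reading comes with each control period).
- env.read_camera(name): name is "scene" or "top"; returns the picture (480x640x3 uint8, red, green, blue); there is no depth.
- env.get_calibration(name): a dict with "fx", "fy", "cx", "cy" (pixels), "k1" (the pictures are not rectified: a ray, as slopes to the right and down, at radius r is drawn at 1 + k1 r^2 times it, then the intrinsics apply), "extrinsics" (4x4, takes a point from camera to world coordinates). Camera axes: x right, y down, z forward; pixel columns grow to the right and rows downward; lengths in m; the calibration is good to about 2 mm. A picture is of the moment at which its call begins. get_calibration takes no time and is no camera call.
- env.sign_off(): hands the job in, once; it reports no verdict.
Trained networks look in the newest picture that a camera, given by its name, has taken for a name from the list of things; names that differ only in an ending like _2 or _b are one class to them, and where a whole thing is asked for, a point or a joint stands for the part that bears it (a point fixed in the world has none). Each returns a list of dicts, best first, with "confidence" (0 to 1); they miss things now and then, are a little off and sometimes report something else, mostly with a low value. They report only what shows in the picture. A call takes as long as a camera call.
- env.regions_of(camera, query): "region" (480x640 bool, what is visible of it) and "rect" ([left, top, right, bottom] in pixels, round what is visible of it).
The state is a dict: "time_s": time; "qpos": joint angles; "joint_velocities": joint speeds; "effort": joint torques, N m; "tool_pos": TCP position; "tool_rot": TCP orientation; "force": force on the tool from outside, world axes, zero at the start; "wrist_torque": the same for the moment, N m; "grip_width": finger opening in m.
Only numpy, scipy, OpenCV 4.12 (cv2) and the standard library are available. Lean on these libraries where they do the work, as an engineer would, in place of code of your own. Each camera call takes 0.05 s, during which the arm holds its last target. There are 200 camera calls.

## Working session

There is one attempt and no reset: what is moved stays moved. The work goes in short steps, Python scripts to look and compute and a tool call to move; the robot and the scene stay as the last step left them, time stands still between calls to the robot, and variables do not carry over. Pictures are saved under pics/ and viewed, about 8 in all and at most 12, crops included, and the job is handed in when it is done.

Besides the shell and the picture viewer there is one more tool, called after "Request:" as name(argument=value, ...) on one line, values as JSON. send_rows: Moves the arm, as the interface text tells. Its arguments: {"type":"object","properties":{"plan":{"type":"array"},"grip_force":{"type":"number"}},"required":["plan"]}

```bash
mkdir -p pics; ls
python3 - <<'E'
from cell import env
import cv2
print(env.get_obs()); print(env.grip_point_offset)
for n in("scene","top"):
    im=env.read_camera(n); cv2.imwrite(f"pics/{n}0.png",im[:,:,::-1]); c=env.get_calibration(n); print(n,c)
E
```

```text
pics
{'time_s': 0.0, 'qpos': array([-74.19222163,  18.4402867 ,  -4.01565777,  83.17423663,
         1.29673464,  78.53972453,  -3.25952041]), 'joint_velocities': array([-0.05426298,  0.16220899,  0.01006438, -0.0027601 ,  0.07345656,
       -0.06611445, -0.00498028]), 'effort': array([ 6.20728388e-04, -4.91279984e+01, -4.03493028e-01, -3.12536180e+01,
       -6.39167475e-02,  4.36382974e-02,  1.83291759e-04]), 'tool_pos': array([0.16814911, 0.62731266, 0.22145345]), 'tool_rot': array([-1.79891090e+02,  7.30649707e-03,  1.65002909e+02]), 'force': array([ 0.06037388, -0.64403117, -0.61953641]), 'wrist_torque': array([-0.02201077,  0.0039794 , -0.00800049]), 'grip_width': 0.08706224410191706}
0.0187
scene {'fx': 517.9663783957023, 'fy': 517.9663783957023, 'cx': 316.3050221476718, 'cy': 243.9759995640334, 'k1': -0.10507158272574778, 'extrinsics': array([[ 0.64189334, -0.36830195,  0.67255231, -0.03351412],
       [-0.7663032 , -0.27673845,  0.57982345, -0.49412622],
       [-0.02742902, -0.8875638 , -0.45986754,  0.43854929],
       [ 0.        ,  0.        ,  0.        ,  1.        ]])}
top {'fx': 441.3375461181743, 'fy': 441.3375461181743, 'cx': 324.02493639964734, 'cy': 231.0839535937653, 'k1': -0.00685002896443232, 'extrinsics': array([[-0.01898181, -0.9821018 ,  0.18739197,  0.39085955],
       [-0.99978288,  0.02025607,  0.00488723, -0.01133521],
       [-0.00859558, -0.18725851, -0.98227306,  0.90303173],
       [ 0.        ,  0.        ,  0.        ,  1.        ]])}
```

View pics/top0.png

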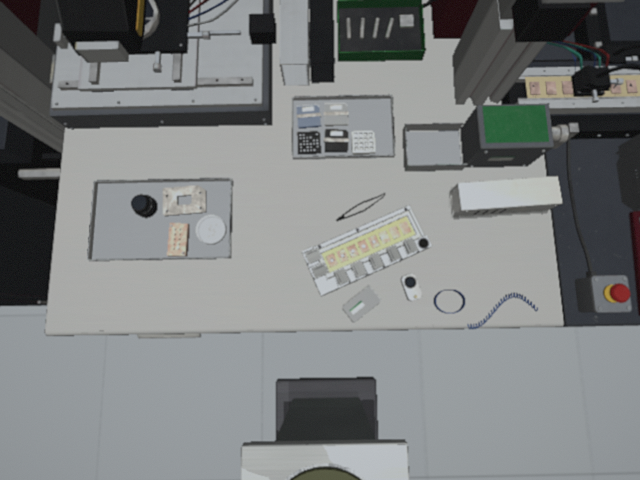

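View pics/scene0.png

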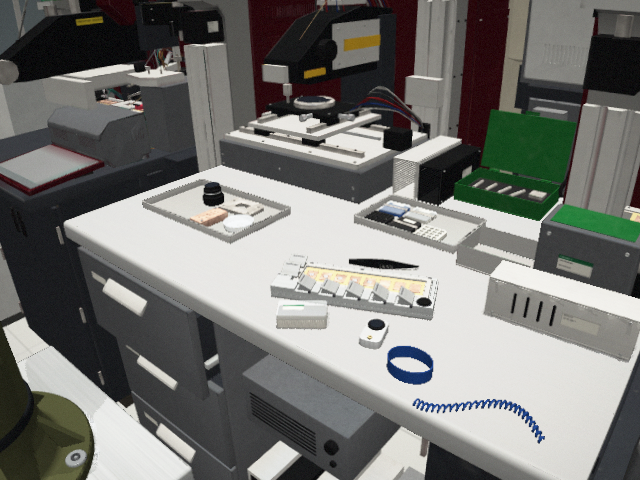

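The top view shows the fixture with its pad at (424,243), the corner near (322,285) and the short rail's end near (308,250). I'll zoom in to measure it.

```bash
cat > h.py <<'E'
import numpy as np,cv2
from cell import env
def cal(n):
    c=env.get_calibration(n);K=np.array([[c['fx'],0,c['cx']],[0,c['fy'],c['cy']],[0,0,1]]);return K,np.array([c['k1'],0,0,0.]),np.array(c['extrinsics'])
def ray(n,uv,z):
    K,d,E=cal(n);p=cv2.undistortPoints(np.array([[uv]],float),K,d)[0,0]
    r=E[:3,:3]@[p[0],p[1],1];return E[:3,3]+r*(z-E[2,3])/r[2]
def proj(n,P):
    K,d,E=cal(n);W=np.linalg.inv(E);return cv2.projectPoints(np.array(P,float),cv2.Rodrigues(W[:3,:3])[0],W[:3,3],K,d)[0][:,0]
E
python3 - <<'E'
from h import *
for n,(x0,y0,x1,y1),s in (("top",(295,190,445,325),5.3),("scene",(260,240,450,355),4.2)):
    im=cv2.imread(f"pics/{n}0.png"); cv2.imwrite(f"pics/{n}0z.png",cv2.resize(im[y0:y1,x0:x1],None,fx=s,fy=s,interpolation=2)[:600,:800])
for n in("top","scene"):
    env.read_camera(n)
    for q in("fixture","start","boat","loupe","capillary_box","tweezers"):
        for r in env.regions_of(n,q)[:1]: 
            m=r['region'];ys,xs=np.nonzero(m);b=cv2.minAreaRect(np.c_[xs,ys].astype(np.float32))
            print(n,q,round(r['confidence'],2),r['rect'],b,xs.mean(),ys.mean())
            np.save(f"m_{n}_{q}.npy",m)
E
```

```text
top fixture 0.69 [301.8, 203.6, 433.4, 295.8] ((366.5113220214844, 249.98995971679688), (49.35401153564453, 122.78150177001953), 66.87348175048828) 361.2127229888926 257.3803433187479
top start 0.71 [302.1, 206.4, 428.9, 297.7] ((366.13616943359375, 249.41371154785156), (49.28936004638672, 121.1943588256836), 65.77225494384766) 362.8325358851675 256.2098427887902
top boat 0.71 [320.6, 212.2, 420.0, 278.0] ((368.440185546875, 244.0168914794922), (30.038969039916992, 102.34003448486328), 66.13982391357422) 368.7018431514275 243.0133718829057
top loupe 0.71 [303.2, 206.8, 426.2, 295.0] ((365.4554138183594, 249.55447387695312), (49.02377700805664, 120.32537078857422), 65.85445404052734) 361.0248885586924 257.70988112927193
top capillary_box 0.87 [341.6, 287.5, 382.4, 323.0] ((361.4381408691406, 303.8687744140625), (20.333969116210938, 36.30562973022461), 50.710594177246094) 361.2902298850575 304.23850574712645
top tweezers 0.57 [303.6, 208.2, 430.5, 295.2] ((366.1216735839844, 249.82716369628906), (49.39812469482422, 120.71369934082031), 66.41297149658203) 361.6664434025452 256.493302076
[... 349 characters left out ...]
30822 292.17478180983005
scene boat 0.97 [295.0, 265.5, 434.0, 297.6] ((362.84259033203125, 278.4989929199219), (136.5467071533203, 20.52068519592285), 7.800187587738037) 368.0238326848249 278.1906614785992
scene loupe 0.8 [359.0, 321.1, 388.6, 345.3] ((373.4310607910156, 332.67242431640625), (23.211917877197266, 31.753902435302734), 21.801410675048828) 373.5720789074355 332.94081942336874
scene capillary_box 0.76 [279.8, 300.9, 328.5, 326.1] ((302.0, 313.0), (26.0, 50.0), 90.0) 301.8613251155624 313.2157164869029
scene tweezers 0.8 [348.9, 261.0, 413.1, 266.0] ((381.015380859375, 262.8769226074219), (62.26543426513672, 8.18629264831543), 7.125016689300537) 378.8065326633166 262.643216080402
```

View pics/top0z.png

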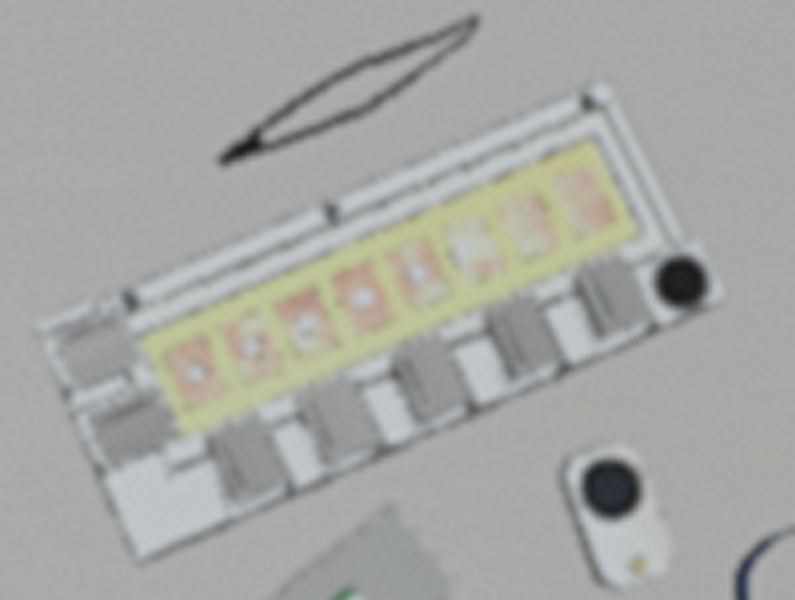

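View pics/scene0z.png

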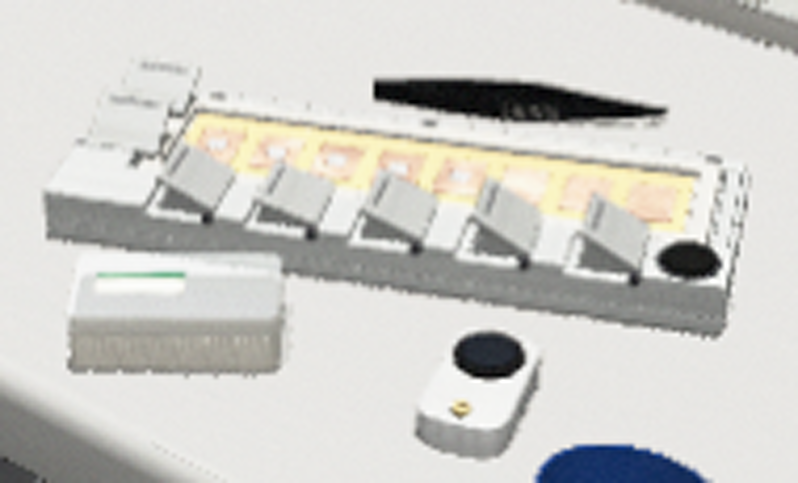

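The zooms show the pad at top-zoom (681,281) and scene-zoom (689,259), and the outer rail corner at top-zoom (139,562) and scene-zoom (46,193). Next I'll fit the fixture pose to these.

```bash
cat > fit.py <<'E'
from h import *
from scipy.optimize import least_squares
def T(x,y,a,P):
    P=np.array(P,float);c,s=np.cos(a),np.sin(a);return np.c_[x+c*P[:,0]-s*P[:,1],y+s*P[:,0]+c*P[:,1],P[:,2]]
def cen(n,x0,y0,x1,y1):
    g=255-cv2.cvtColor(cv2.imread(f"pics/{n}0.png"),6)[y0:y1,x0:x1].astype(float);w=np.clip(g-140,0,None);yy,xx=np.mgrid[y0:y1,x0:x1];return (w*xx).sum()/w.sum(),(w*yy).sum()/w.sum()
z=lambda o,s,p:(o[0]+(p[0]+.5)/s-.5,o[1]+(p[1]+.5)/s-.5)
t=lambda *p:z((295,190),5.3,p); s=lambda *p:z((260,240),4.2,p)
pt=cen("top",416,236,432,251);ps=cen("scene",414,294,434,308);print(pt,t(681,281),ps,s(689,259))
obs={"top":[((-.037,-.109,.0235),pt),((-.049,.123,.0205),t(139,560)),((.049,.123,.0205),t(38,327)),((-.049,-.123,.0205),t(722,300))],
"scene":[((-.037,-.109,.0235),ps),((-.049,.123,.0205),s(46,192)),((-.049,-.123,.0205),s(725,289)),((-.049,-.123,0),s(722,333)),((-.049,.123,0),s(48,238))]}
def res(v,ns):return np.concatenate([(proj(n,T(*v,[o[0] for o in obs[n]]))-[o[1] for o in obs[n]]).ravel() for n in ns])
if __name__=="__main__":
  for ns in(["top"],["scene"],["top","scene"]):
    r=least_squares(res,[.5,-.1,-1.2+np.pi],args=(ns,),loss='soft_l1') if 0 else min((least_squares(res,[.45,-.1,a],args=(ns,)) for a in(0.4,1.2,2,-1.2,-2)),key=lambda r:r.cost)
    v=r.x;print(ns,v[:2],np.degrees(v[2]),r.cost,np.round(res(v,ns).reshape(-1,2),1).tolist())
    print(np.round(T(*v,[(-.037,-.109,.0205),(-.037,.111,.0205),(.049,.111,.0205)]),4).tolist())
E
python3 fit.py
```

```text
(np.float64(423.08323108384457), np.float64(242.87321063394683)) (423.08490566037733, 242.61320754716982) (np.float64(423.6507348073613), np.float64(301.70740103270225)) (423.66666666666663, 301.2857142857143)
['top'] [ 0.52188474 -0.09173697] 22.857947143127802 1.3226958666251483 [[0.2, 0.1], [-0.3, 0.5], [-0.9, -0.3], [1.0, -0.4]]
[[0.5301, -0.2065, 0.0205], [0.4447, -0.0038, 0.0205], [0.5239, 0.0296, 0.0205]]
['scene'] [ 0.52325556 -0.09237496] 22.71498352060846 1.8637608426466608 [[0.3, -1.1], [-0.6, -0.4], [0.4, -0.1], [-0.0, 1.3], [-0.1, -0.1]]
[[0.5312, -0.2072, 0.0205], [0.4463, -0.0043, 0.0205], [0.5256, 0.0289, 0.0205]]
['top', 'scene'] [ 0.52262932 -0.09226131] 22.84856924633456 3.8289535161299715 [[0.5, -0.3], [-0.1, 0.1], [-0.7, -0.7], [1.3, -0.8], [0.1, -1.1], [-0.9, -0.1], [0.3, -0.1], [-0.2, 1.3], [-0.5, 0.2]]
[[0.5309, -0.2071, 0.0205], [0.4454, -0.0043, 0.0205], [0.5247, 0.0291, 0.0205]]
```

Request:
send_rows(plan=[[0,-34,-27.5,3,0,0,0],[0,-34,-27.5,3,0,0,0],[0,-34,-27.5,3,0,0,0],[0,-34,-27.5,3,0,0,0],[0,-34,-27.5,3,0,0,0],[0,-34,-27.5,3,0,0,0],[0,-34,-27.5,3,0,0,0],[0,-34,-27.5,3,0,0,0],[0,-34,-27.5,3,0,0,0],[0,-34,-27.5,3,0,0,0],[0,-34,-27.5,3,0,0,0],[0,-34,-27.5,3,0,0,0]], grip_force=10)

```text
time_s: 2.0
tool_pos: [0.4778, 0.2021, 0.1869]
tool_rot: [179.9, 0.0, 165.0]
force: [-0.2, -0.0, -0.8]
grip_width: 0.0025
```

Request:
send_rows(plan=[[0,0,0,0,0,0,0.13],[0,0,0,0,0,0,0.13],[0,0,0,0,0,0,0.13],[0,0,0,0,0,0,0.13],[0,0,0,0,0,0,0.13],[0,0,0,0,0,0,0.13],[0,0,0,0,0,0,0.13],[0,0,0,0,0,0,0]])

```text
time_s: 2.8
tool_pos: [0.477, 0.2036, 0.1868]
tool_rot: [180.0, -0.0, 112.8]
force: [0.0, -0.5, 0.5]
grip_width: 0.0002
```

Request:
send_rows(plan=[[0,-33.3,-9.1,10,0,0,0],[0,-33.3,-9.1,10,0,0,0],[0,-33.3,-9.1,10,0,0,0],[0,-33.3,-9.1,10,0,0,0],[0,-33.3,-9.1,10,0,0,0],[0,-33.3,-9.1,10,0,0,0],[0,-33.3,-9.1,10,0,0,0],[0,-33.3,-9.1,10,0,0,0],[0,-33.3,-9.1,10,0,0,0],[0,-33.3,-9.1,10,0,0,0],[0,-33.3,-9.1,10,0,0,0],[0,-33.3,-9.1,10,0,0,0]])

```text
time_s: 4.0
tool_pos: [0.5319, -0.2083, 0.0663]
tool_rot: [180.0, 0.0, 113.1]
force: [0.9, 0.4, -0.2]
grip_width: 0.0006
```

Request:
send_rows(plan=[[0,0,0,10,0,0,0],[0,0,0,10,0,0,0],[0,0,0,0,0,0,0],[0,0,0,0,0,0,0]])

```text
time_s: 4.4
tool_pos: [0.5318, -0.2053, 0.0464]
tool_rot: [180.0, -0.1, 113.0]
force: [-0.0, -0.7, 1.0]
grip_width: 0.0002
```

Run:
```python
from h import *
o=env.get_obs();print(o['time_s'],o['tool_pos'],o['tool_rot'],o['force'],o['qpos'])
for n,(x0,y0,x1,y1),s in (("top",(360,180,480,270),6.6),("scene",(340,180,500,330),4)):
    im=env.read_camera(n)[:,:,::-1].copy();cv2.imwrite(f"pics/{n}1.png",im);cv2.imwrite(f"pics/{n}1z.png",cv2.resize(im[y0:y1,x0:x1],None,fx=s,fy=s,interpolation=2)[:600,:800])
    print(n,proj(n,[o['tool_pos']]))
a=cv2.imread("pics/top1z.png");b=cv2.imread("pics/scene1z.png")
c=np.hstack([cv2.resize(a,(400,300)),cv2.resize(b,(400,375))[:300]]);cv2.imwrite("pics/both1.png",cv2.resize(c,(800,300)))
```

```text
4.4 [ 0.53175023 -0.20534285  0.04637586] [ 1.79996986e+02 -6.40170772e-02  1.13039864e+02] [-0.04168077 -0.66150839  0.99876303] [-12.92865919  20.26291507  36.95207881 106.8577347  -14.3356189
  57.57513651  53.13327281]
top [[425.12028369 240.30383698]]
scene [[424.09594708 286.42228601]]
```

View pics/scene1z.png

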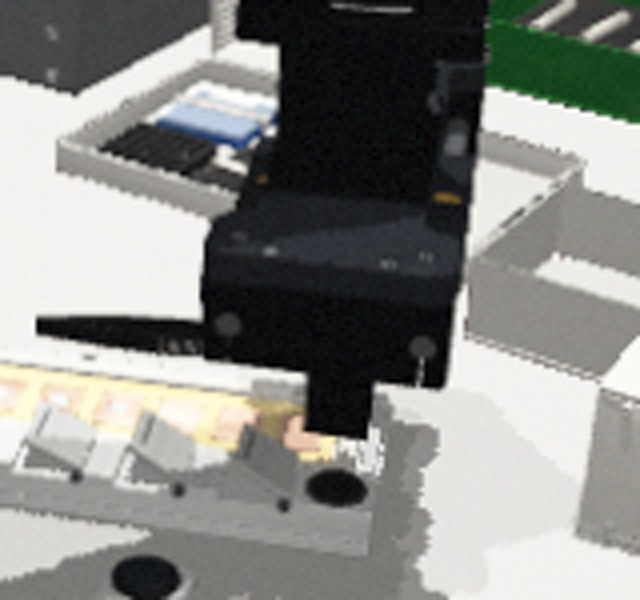

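Request:
send_rows(plan=[[0,-1.2,-1.5,8,0,0,0],[0,0,0,8,0,0,0],[0,0,0,5,0,0,0],[0,0,0,0,0,0,0],[0,0,0,0,0,0,0]])

```text
time_s: 5.0
tool_pos: [0.5305, -0.2088, 0.0253]
tool_rot: [-180.0, -0.0, 112.9]
force: [-0.1, 0.4, -0.7]
grip_width: 0.0005
```

Request:
send_rows(plan=[[0,0,0,1,0,0,0],[0,0,0,1,0,0,0],[0,0,0,0,0,0,0]])

```text
time_s: 5.3
tool_pos: [0.5309, -0.2088, 0.0237]
tool_rot: [180.0, 0.0, 112.9]
force: [-0.3, -0.1, 0.4]
grip_width: 0.0001
```

Request:
send_rows(plan=[[0,0,0,1,0,0,0],[0,0,0,1,0,0,0],[0,0,0,0,0,0,0]])

```text
time_s: 5.6
tool_pos: [0.5309, -0.2089, 0.0217]
tool_rot: [180.0, 0.0, 112.9]
force: [-0.6, 0.2, 1.6]
grip_width: 0.0006
```

Request:
send_rows(plan=[[0,0,0,0.5,0,0,0],[0,0,0,0,0,0,0]])

```text
time_s: 5.8
tool_pos: [0.5309, -0.2089, 0.0212]
tool_rot: [180.0, 0.0, 112.9]
force: [-1.0, -0.1, 2.4]
grip_width: 0.0005
```

Request:
send_rows(plan=[[0,0,0,0.5,0,0,0],[0,0,0,0,0,0,0]])

```text
time_s: 6.0
tool_pos: [0.5309, -0.2089, 0.021]
tool_rot: [180.0, 0.0, 112.9]
force: [-1.2, 0.1, 5.6]
grip_width: 0.0003
```

Request:
send_rows(plan=[[0,0,0,0.4,0,0,0],[0,0,0,0,0,0,0]])

```text
time_s: 6.2
tool_pos: [0.5309, -0.2089, 0.021]
tool_rot: [180.0, -0.0, 112.9]
force: [-2.4, 0.9, 7.9]
grip_width: 0.0005
```

Request:
send_rows(plan=[[0,1,0,-0.55,0,0.04,0],[0,1,0,-0.5,0,0.04,0],[0,1,0,-0.45,0,0.04,0]])

```text
time_s: 6.5
tool_pos: [0.5303, -0.2069, 0.0224]
tool_rot: [179.9, -6.8, 112.9]
force: [0.2, -1.3, 2.3]
grip_width: 0.0004
```

Request:
send_rows(plan=[[0,1.99,0,0.24,0,0,0],[0,1.99,0,0.24,0,0,0],[0,1.99,0,0.24,0,0,0]])

```text
time_s: 6.8
tool_pos: [0.5273, -0.2008, 0.022]
tool_rot: [180.0, -6.8, 112.9]
force: [1.3, -1.8, 4.1]
grip_width: 0.0007
```

Request:
send_rows(plan=[[0,1.99,0,0.23,0,0,0],[0,1.99,0,0.23,0,0,0],[0,1.99,0,0.23,0,0,0]])

```text
time_s: 7.1
tool_pos: [0.5251, -0.1948, 0.0221]
tool_rot: [180.0, -6.8, 112.9]
force: [1.8, -3.1, 4.9]
grip_width: 0.0004
```

Request:
send_rows(plan=[[0,1.99,0,0.24,0,0,0],[0,1.99,0,0.24,0,0,0],[0,1.99,0,0.24,0,0,0],[0,1.99,0,0.24,0,0,0]])

```text
time_s: 7.5
tool_pos: [0.5219, -0.1875, 0.0219]
tool_rot: [180.0, -6.9, 112.9]
force: [2.4, -2.8, 4.1]
grip_width: 0.0008
```

Request:
send_rows(plan=[[0,1.99,0,0.24,0,0,0],[0,1.99,0,0.24,0,0,0],[0,1.99,0,0.24,0,0,0],[0,1.99,0,0.24,0,0,0]])

```text
time_s: 7.9
tool_pos: [0.5185, -0.1802, 0.0218]
tool_rot: [-180.0, -6.9, 112.9]
force: [0.7, -3.0, 5.0]
grip_width: 0.0002
```

Request:
send_rows(plan=[[0,1.99,0,0.15,0,0,0],[0,1.99,0,0.15,0,0,0],[0,1.99,0,0.22,0,0,0],[0,1.99,0,0.24,0,0,0],[0,1.99,0,0.24,0,0,0],[0,1.99,0,0.24,0,0,0],[0,1.99,0,0.24,0,0,0]])

```text
time_s: 8.6
tool_pos: [0.513, -0.1669, 0.0219]
tool_rot: [-180.0, -6.9, 112.9]
force: [0.4, -2.1, 2.5]
grip_width: 0.0001
```

Request:
send_rows(plan=[[0,1.99,0,0.24,0,0,0],[0,1.99,0,0.24,0,0,0],[0,1.99,0,0.24,0,0,0],[0,1.99,0,0.24,0,0,0]])

```text
time_s: 9.0
tool_pos: [0.5099, -0.1598, 0.022]
tool_rot: [-180.0, -6.9, 112.9]
force: [0.4, -2.3, 2.5]
grip_width: 0.0006
```

Run:
```python
from h import *
im=env.read_camera("scene")[:,:,::-1];cv2.imwrite("pics/s2.png",cv2.resize(im[220:340,260:450],None,fx=4.2,fy=4.2,interpolation=2))
```

```text
(no output)
```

View pics/s2.png

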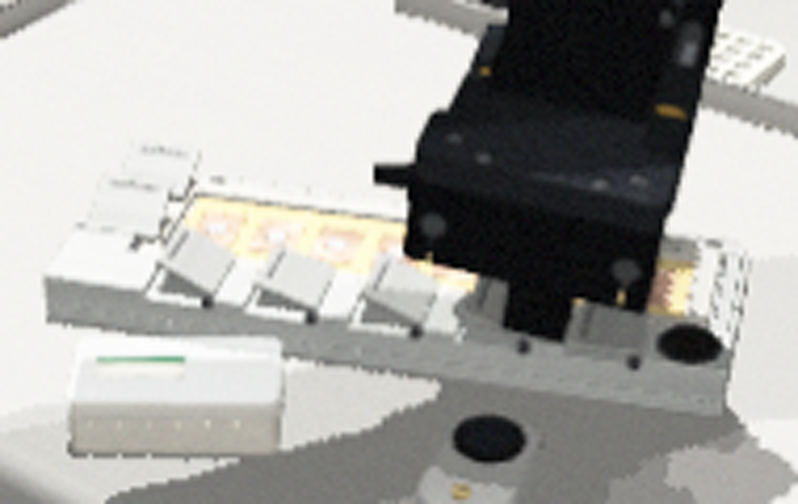

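The picture shows tab 1 flat at (605,330), the fingers on tab 2, and the pad and corner at their original pixels, so the fixture hasn't shifted. I'll continue.

Request:
send_rows(plan=[[0,2.48,0,0.3,0,0,0],[0,2.48,0,0.3,0,0,0],[0,2.48,0,0.3,0,0,0],[0,2.48,0,0.3,0,0,0],[0,2.48,0,0.3,0,0,0],[0,2.48,0,0.3,0,0,0],[0,2.48,0,0.3,0,0,0],[0,2.48,0,0.3,0,0,0]])

```text
time_s: 9.85
tool_pos: [0.5021, -0.1411, 0.0219]
tool_rot: [-180.0, -6.9, 112.9]
force: [0.8, -2.0, 1.9]
grip_width: 0.0006
```

Request:
send_rows(plan=[[0,2.48,0,0.3,0,0,0],[0,2.48,0,0.3,0,0,0],[0,2.48,0,0.3,0,0,0],[0,2.48,0,0.3,0,0,0],[0,2.48,0,0.3,0,0,0],[0,2.48,0,0.3,0,0,0],[0,2.48,0,0.3,0,0,0],[0,2.48,0,0.3,0,0,0]])

```text
time_s: 10.65
tool_pos: [0.4944, -0.123, 0.022]
tool_rot: [180.0, -6.9, 112.9]
force: [1.0, -1.1, 1.9]
grip_width: 0.0004
```

Request:
send_rows(plan=[[0,2.48,0.05,0.32,0,0,0],[0,2.48,0.05,0.32,0,0,0],[0,2.48,0.05,0.32,0,0,0],[0,2.48,0.05,0.32,0,0,0],[0,2.48,0.05,0.32,0,0,0],[0,2.48,0.05,0.3,0,0,0],[0,2.48,0.05,0.3,0,0,0],[0,2.48,0.05,0.3,0,0,0],[0,2.48,0.05,0.3,0,0,0],[0,2.48,0.05,0.3,0,0,0]])

```text
time_s: 11.65
tool_pos: [0.4853, -0.0997, 0.0219]
tool_rot: [180.0, -6.9, 112.9]
force: [0.7, -1.3, 2.5]
grip_width: 0.0002
```

Request:
send_rows(plan=[[0,2.48,0.05,0.3,0,0,0],[0,2.48,0.05,0.3,0,0,0],[0,2.48,0.05,0.3,0,0,0],[0,2.48,0.05,0.3,0,0,0],[0,2.48,0.05,0.3,0,0,0],[0,2.48,0.05,0.3,0,0,0],[0,2.48,0.05,0.3,0,0,0],[0,2.48,0.05,0.3,0,0,0],[0,2.48,0.05,0.3,0,0,0],[0,2.48,0.05,0.3,0,0,0]])

```text
time_s: 12.65
tool_pos: [0.476, -0.0765, 0.0219]
tool_rot: [180.0, -6.9, 112.9]
force: [1.0, -1.5, 3.0]
grip_width: -0.0001
```

Request:
send_rows(plan=[[0,2.48,0,0.3,0,0,0],[0,2.48,0,0.3,0,0,0],[0,2.48,0,0.3,0,0,0],[0,2.48,0,0.3,0,0,0],[0,2.48,0,0.3,0,0,0],[0,2.48,0,0.3,0,0,0],[0,2.48,0,0.3,0,0,0],[0,2.48,0,0.3,0,0,0],[0,2.48,0,0.3,0,0,0],[0,2.48,0,0.3,0,0,0]])

```text
time_s: 13.65
tool_pos: [0.4663, -0.0536, 0.0219]
tool_rot: [180.0, -6.9, 112.9]
force: [0.5, -2.9, 2.7]
grip_width: 0.0007
```

Request:
send_rows(plan=[[0,2.48,0,0.3,0,0,0],[0,2.48,0,0.3,0,0,0],[0,2.48,0,0.3,0,0,0],[0,2.48,0,0.3,0,0,0],[0,2.48,0,0.3,0,0,0],[0,2.48,0,0.3,0,0,0],[0,2.48,0,0.3,0,0,0],[0,2.48,0,0.3,0,0,0],[0,2.48,0,0.3,0,0,0],[0,2.48,0,0.3,0,0,0]])

```text
time_s: 14.65
tool_pos: [0.4566, -0.0304, 0.0219]
tool_rot: [180.0, -6.9, 112.9]
force: [0.9, -2.5, 4.2]
grip_width: 0.0002
```

Request:
send_rows(plan=[[0,2.48,0,0.3,0,0,0],[0,2.48,0,0.3,0,0,0],[0,2.48,0,0.3,0,0,0],[0,2.48,0,0.3,0,0,0],[0,2.48,0,0.3,0,0,0],[0,2.48,0,0.3,0,0,0],[0,2.48,0,0.3,0,0,0],[0,2.48,0,0.3,0,0,0],[0,2.48,0,0.3,0,0,0],[0,2.48,0,0.3,0,0,0],[0,2.48,0,0.3,0,0,0]])

```text
time_s: 15.75
tool_pos: [0.4459, -0.0051, 0.0219]
tool_rot: [180.0, -6.9, 112.9]
force: [0.7, -2.4, 3.3]
grip_width: 0.0007
```

Run:
```python
from h import *
im=env.read_camera("scene")[:,:,::-1];cv2.imwrite("pics/s3.png",cv2.resize(im[220:340,260:450],None,fx=4.2,fy=4.2,interpolation=2))
o=env.get_obs();print(o['time_s'],o['tool_pos'],o['force'],o['qpos'])
```

```text
15.8 [ 0.44573962 -0.0047408   0.02183835] [ 0.43668389 -2.33246719  3.58497266] [-26.23581003   8.64969797  30.42216082 121.94935781 -12.95931355
  54.43479004  34.8207819 ]
```

View pics/s3.png

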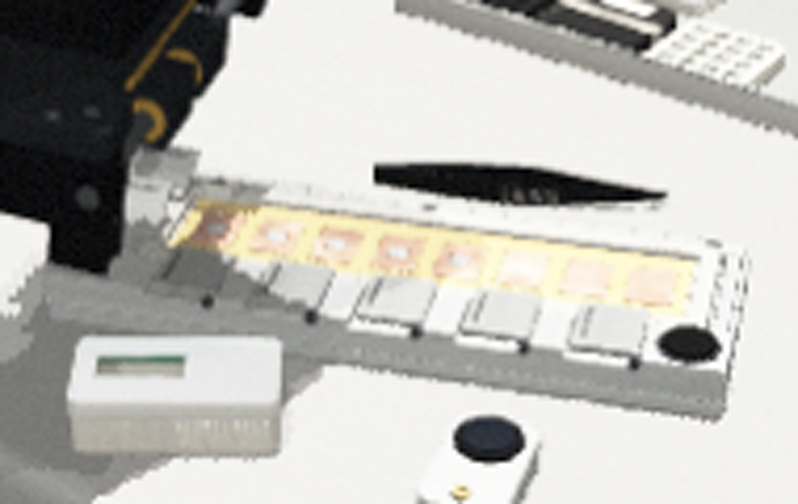

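All five long-rail tabs lie flat, and the pad at (689,343), the loupe, box and tweezers haven't moved. The fingers are on the corner land. Now I'll level the tool and turn it in place while keeping contact.

Request:
send_rows(plan=[[0,0,0,0.38,0,-0.04,0],[0,0,0,0.36,0,-0.04,0],[0,0,0,0.34,0,-0.04,0],[0,0,0,0,0,0,0]])

```text
time_s: 16.2
tool_pos: [0.4456, -0.0044, 0.0209]
tool_rot: [-180.0, 0.0, 113.0]
force: [0.3, -1.7, 4.5]
grip_width: 0.0006
```

Request:
send_rows(plan=[[0,0,0,0,0,0,0.131],[0,0,0,0,0,0,0.131],[0,0,0,0,0,0,0.131],[0,0,0,0,0,0,0.131]])

```text
time_s: 16.6
tool_pos: [0.4457, -0.0043, 0.0209]
tool_rot: [-180.0, -0.1, 82.6]
force: [-0.8, 0.2, 6.0]
grip_width: 0.0001
```

Request:
send_rows(plan=[[0,0,0,-0.15,0,0,0.131],[0,0,0,-0.15,0,0,0.131],[0,0,0,0,0,0,0.131],[0,0,0,0,0,0,0.131]])

```text
time_s: 17.0
tool_pos: [0.4453, -0.0043, 0.0209]
tool_rot: [-179.9, -0.0, 52.5]
force: [-0.2, -0.2, 4.9]
grip_width: 0.0005
```

Request:
send_rows(plan=[[0,0,0,0,0,0,0.131],[0,0,0,0,0,0,0.131],[0,0,0,0,0,0,0.131],[0,0,0,0,0,0,0.131],[0,0,0,0,0,0,0]])

```text
time_s: 17.5
tool_pos: [0.4453, -0.0043, 0.0209]
tool_rot: [-179.9, 0.0, 22.8]
force: [0.0, 1.1, 3.9]
grip_width: 0.0003
```

Request:
send_rows(plan=[[0,1,0,-0.38,0,0.04,0],[0,1,0,-0.33,0,0.04,0],[0,1,0,-0.28,0,0.04,0]])

```text
time_s: 17.8
tool_pos: [0.4467, -0.0038, 0.0217]
tool_rot: [-179.9, -6.7, 23.0]
force: [-6.1, -2.5, 9.7]
grip_width: 0.0002
```

Request:
send_rows(plan=[[0,1.99,0,0.24,0,0,0],[0,1.99,0,0.24,0,0,0],[0,1.99,0,0.24,0,0,0],[0,1.99,0,0.24,0,0,0],[0,1.99,0,0.24,0,0,0]])

```text
time_s: 18.3
tool_pos: [0.453, -0.0005, 0.0214]
tool_rot: [-179.7, -6.3, 23.0]
force: [-14.0, -3.3, 22.1]
grip_width: 0.0003
```

Request:
send_rows(plan=[[0,1.99,0,0.24,0,0,0],[0,1.99,0,0.24,0,0,0],[0,1.99,0,0.24,0,0,0],[0,1.99,0,0.24,0,0,0],[0,1.99,0,0.24,0,0,0]])

```text
time_s: 18.8
tool_pos: [0.4621, 0.0038, 0.0214]
tool_rot: [-179.7, -6.3, 23.0]
force: [-13.2, -3.3, 22.2]
grip_width: 0.0005
```

Run:
```python
from h import *
o=env.get_obs();print(o)
```

```text
{'time_s': 18.8, 'qpos': array([-36.95396957,   3.43777043,  36.3508175 , 127.13535828,
        -6.69517902,  44.55827782, -63.21423698]), 'joint_velocities': array([-0.12998769,  2.77879835, -0.33287414, -2.40165   , -2.14387431,
        0.41821559,  0.94922347]), 'effort': array([ -0.97602881, -17.76403069,  -0.05906843, -25.81877589,
        -0.71091995,  -5.17342061,   0.03716877]), 'tool_pos': array([0.46209938, 0.00379814, 0.02140334]), 'tool_rot': array([-179.70183824,   -6.30104239,   22.97728012]), 'force': array([-13.19521735,  -3.33823418,  22.21018447]), 'wrist_torque': array([-0.50917941,  3.15637999,  0.03942932]), 'grip_width': 0.0004524207071695459}
```

Request:
send_rows(plan=[[0,0,0,-1.2,0,0,0],[0,0,0,-0.8,0,0,0]])

```text
time_s: 19.0
tool_pos: [0.4659, 0.0039, 0.0236]
tool_rot: [-180.0, -6.8, 23.0]
force: [-0.0, 0.2, 0.4]
grip_width: 0.0006
```

Run:
```python
from h import *
o=env.get_obs();print(o['qpos'],o['effort'],o['wrist_torque'])
im=env.read_camera("scene")[:,:,::-1];cv2.imwrite("pics/s4.png",cv2.resize(im[220:340,260:450],None,fx=4.2,fy=4.2,interpolation=2))
```

```text
[-37.02287007   3.24455705  36.32027849 127.03576161  -6.46386948
  44.23710393 -63.50102444] [ 7.86562683e-02 -2.26954758e+01  9.67599079e-01 -2.51239747e+01
 -2.34811390e-01 -5.15723191e-01  2.41460750e-02] [-0.13193594  0.30571265  0.02897797]
```

View pics/s4.png

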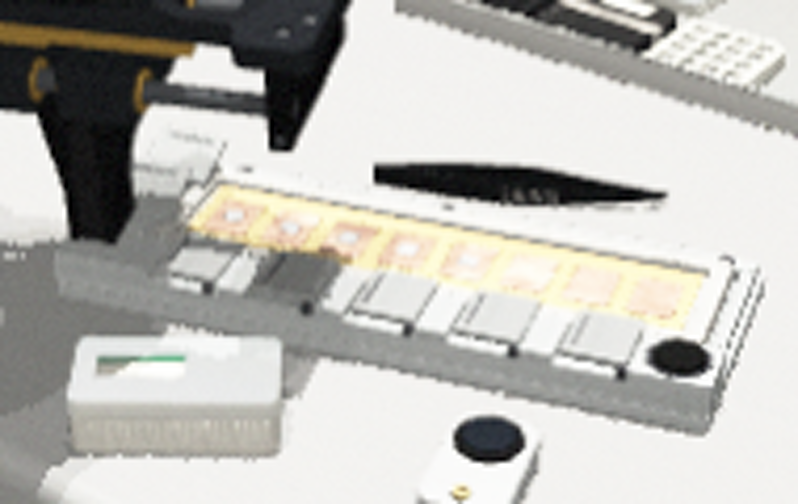

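Run:
```python
from h import *
a=[(207,301),(311,317),(416,331),(523,348),(634,364),(689,343)];b=[(206,287),(305,307),(408,328),(513,351),(621,374),(680,357)]
f=lambda L:np.array([ray("scene",(260+(x+.5)/4.2-.5,220+(y+.5)/4.2-.5),.02)[:2] for x,y in L])
A,B=f(a),f(b);ca,cb=A.mean(0),B.mean(0);U,S,V=np.linalg.svd((A-ca).T@(B-cb));R=V.T@U.T
print(np.degrees(np.arctan2(R[1,0],R[0,0])),(B-cb-(A-ca)@R.T)*1e3)
for n,p in dict(start=(.5308,-.207),corner=(.4454,-.0043),finish=(.5247,.0291)).items(): q=cb+R@(np.array(p)-ca);print(n,q,q-p)
print(env.get_obs()['tool_pos'])
```

```text
-6.148573150236854 [[-0.60981573  0.2247297 ]
 [ 0.2370765   0.8792176 ]
 [ 0.06991598 -0.07219045]
 [ 0.48283279 -0.42628745]
 [ 0.17526754 -0.36326108]
 [-0.35527707 -0.24220833]]
start [ 0.52168922 -0.20821417] [-0.00911078 -0.00121417]
corner [0.45849107 0.00246674] [0.01309107 0.00676674]
finish [0.54091227 0.02718102] [ 0.01621227 -0.00191898]
[0.46620394 0.00386289 0.02374379]
```

The jump in force turned the fixture about 6° and moved the corner about 15 mm. I'll continue along the new line, with very light contact and short steps.

Request:
send_rows(plan=[[0,0,0.5,0.9,0,0,0.11]])

```text
time_s: 19.15
tool_pos: [0.4667, 0.0035, 0.0229]
tool_rot: [-179.2, -6.8, 16.4]
force: [0.9, -0.4, 0.2]
grip_width: 0.0005
```

Request:
send_rows(plan=[[0,0.99,0,0.5,0,0,0]])

```text
time_s: 19.25
tool_pos: [0.4677, 0.0036, 0.0224]
tool_rot: [-179.2, -6.8, 16.5]
force: [-0.8, 0.6, 0.6]
grip_width: 0.0005
```

Request:
send_rows(plan=[[0,1.99,0,0.4,0,0,0],[0,1.99,0,0.4,0,0,0]])

```text
time_s: 19.45
tool_pos: [0.4721, 0.0048, 0.0224]
tool_rot: [-179.3, -6.8, 16.6]
force: [0.4, 0.5, 0.8]
grip_width: 0.0005
```

Request:
send_rows(plan=[[0,1.99,0,0.27,0,0,0],[0,1.99,0,0.27,0,0,0]])

```text
time_s: 19.65
tool_pos: [0.4761, 0.0058, 0.0225]
tool_rot: [-179.2, -6.8, 16.5]
force: [-1.1, -0.6, 0.2]
grip_width: 0.0002
```

Request:
send_rows(plan=[[0,1.99,-0.1,0.35,0,0,0],[0,1.99,-0.1,0.35,0,0,0]])

```text
time_s: 19.85
tool_pos: [0.4797, 0.0071, 0.0222]
tool_rot: [-179.2, -6.8, 16.5]
force: [-1.3, -0.1, 0.0]
grip_width: 0.0005
```

Request:
send_rows(plan=[[0,1.99,0,0.27,0,0,0],[0,1.99,0,0.27,0,0,0]])

```text
time_s: 20.05
tool_pos: [0.4839, 0.0083, 0.0223]
tool_rot: [-179.2, -6.8, 16.4]
force: [-0.8, 1.1, 0.9]
grip_width: 0.0004
```

Request:
send_rows(plan=[[0,1.99,-0.2,0.35,0,0,0],[0,1.99,-0.2,0.35,0,0,0]])

```text
time_s: 20.25
tool_pos: [0.4877, 0.0099, 0.0221]
tool_rot: [-179.2, -6.9, 16.4]
force: [0.1, -0.7, 0.3]
grip_width: 0.0005
```

Request:
send_rows(plan=[[0,1.99,-0.2,0.3,0,0,0],[0,1.99,-0.2,0.3,0,0,0]])

```text
time_s: 20.45
tool_pos: [0.4909, 0.0112, 0.0219]
tool_rot: [-179.2, -6.8, 16.5]
force: [-2.2, -2.2, 3.9]
grip_width: 0.0009
```

Request:
send_rows(plan=[[0,1.99,-0.1,0.2,0,0,0],[0,1.99,-0.1,0.2,0,0,0]])

```text
time_s: 20.65
tool_pos: [0.4951, 0.0127, 0.022]
tool_rot: [-179.2, -6.9, 16.4]
force: [-0.2, -0.7, 0.7]
grip_width: 0.0004
```

Request:
send_rows(plan=[[0,1.99,-0.1,0.2,0,0,0],[0,1.99,-0.1,0.2,0,0,0]])

```text
time_s: 20.85
tool_pos: [0.499, 0.0142, 0.0221]
tool_rot: [-179.2, -6.9, 16.5]
force: [-0.3, -0.3, -0.3]
grip_width: 0.0008
```

Request:
send_rows(plan=[[0,1.99,0,0.36,0,0,0],[0,1.99,0,0.36,0,0,0]])

```text
time_s: 21.05
tool_pos: [0.5024, 0.0151, 0.0218]
tool_rot: [-179.2, -6.8, 16.5]
force: [-3.7, -0.2, 4.6]
grip_width: 0.0002
```

Request:
send_rows(plan=[[0,1.99,0,0.28,0,0,0],[0,1.99,0,0.28,0,0,0]])

```text
time_s: 21.25
tool_pos: [0.5061, 0.0161, 0.0218]
tool_rot: [-179.2, -6.8, 16.4]
force: [-3.6, -0.9, 5.2]
grip_width: 0.0007
```

Request:
send_rows(plan=[[0,1.99,0,0.15,0,0,0],[0,1.99,0,0.2,0,0,0]])

```text
time_s: 21.45
tool_pos: [0.51, 0.0172, 0.0218]
tool_rot: [-179.2, -6.8, 16.4]
force: [-2.7, -1.0, 4.4]
grip_width: 0.0003
```

Request:
send_rows(plan=[[0,1.99,0,0.24,0,0,0],[0,1.99,0,0.24,0,0,0]])

```text
time_s: 21.65
tool_pos: [0.5143, 0.0186, 0.0219]
tool_rot: [-179.2, -6.8, 16.4]
force: [-1.4, -0.7, 3.4]
grip_width: 0.0004
```

Request:
send_rows(plan=[[0,1.99,0,0.24,0,0,0],[0,1.99,0,0.24,0,0,0],[0,1.99,0,0.24,0,0,0]])

```text
time_s: 21.95
tool_pos: [0.52, 0.0203, 0.0219]
tool_rot: [-179.2, -6.8, 16.4]
force: [-3.2, -0.5, 3.7]
grip_width: 0.0009
```

Request:
send_rows(plan=[[0,1.99,0,0.23,0,0,0],[0,1.99,0,0.23,0,0,0]])

```text
time_s: 22.15
tool_pos: [0.5237, 0.0215, 0.0218]
tool_rot: [-179.2, -6.8, 16.4]
force: [-3.1, -1.7, 4.2]
grip_width: 0.0004
```

Request:
send_rows(plan=[[0,1.99,0,0.24,0,0,0],[0,1.99,0,0.24,0,0,0]])

```text
time_s: 22.35
tool_pos: [0.5279, 0.0227, 0.0219]
tool_rot: [-179.2, -6.9, 16.5]
force: [-2.2, 0.1, 3.5]
grip_width: 0.0003
```

Request:
send_rows(plan=[[0,1.99,0,0.24,0,0,0],[0,1.99,0,0.24,0,0,0],[0,1.99,0,0.24,0,0,0]])

```text
time_s: 22.65
tool_pos: [0.5334, 0.0243, 0.0219]
tool_rot: [-179.2, -6.8, 16.4]
force: [-2.1, -0.1, 3.8]
grip_width: 0.0002
```

Request:
send_rows(plan=[[0,1.99,0,0.24,0,0,0],[0,1.99,0,0.24,0,0,0],[0,1.99,0,0.24,0,0,0],[0,1.99,0,0.24,0,0,0],[0,0,0,0,0,0,0]])

```text
time_s: 23.15
tool_pos: [0.5415, 0.0267, 0.0219]
tool_rot: [-179.3, -6.9, 16.5]
force: [-1.0, -0.4, 1.8]
grip_width: 0.0004
```

Run:
```python
from h import *
im=env.read_camera("scene")[:,:,::-1];cv2.imwrite("pics/s5.png",cv2.resize(im[220:340,260:450],None,fx=4.2,fy=4.2,interpolation=2))
```

```text
(no output)
```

View pics/s5.png

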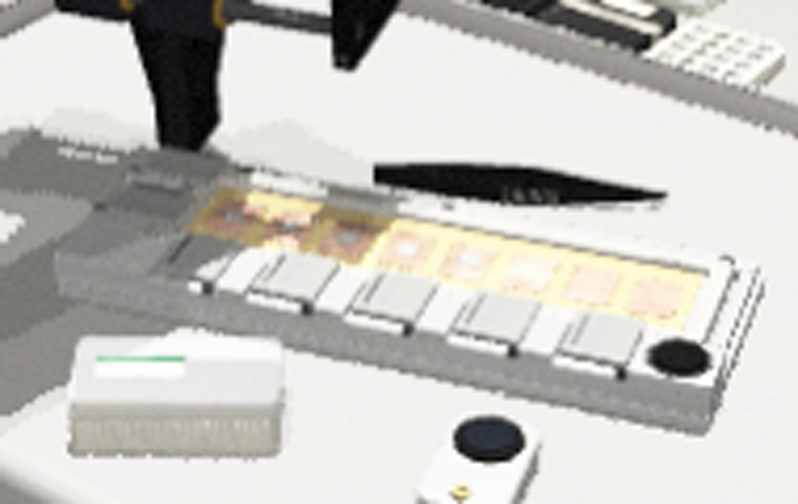

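Request:
send_rows(plan=[[0,0,0,0.38,0,-0.04,0],[0,0,0,0.36,0,-0.04,0],[0,0,0,0.3,0,-0.04,0],[0,0,0,0,0,0,0]])

```text
time_s: 23.6
tool_pos: [0.5424, 0.0273, 0.021]
tool_rot: [-179.3, -0.0, 16.6]
force: [0.6, 0.7, 4.4]
grip_width: 0.001
```

Request:
send_rows(plan=[[0,0,0,-3,0,0,0],[0,0,0,-15,0,0,0],[0,0,0,-30,0,0,0],[0,0,0,-40,0,0,0],[0,0,-30,-20,0,0,0],[0,0,-45,0,0,0,0],[0,0,-45,0,0,0,0],[0,0,-45,0,0,0,0],[0,0,-45,0,0,0,0],[0,0,-45,0,0,0,0],[0,0,0,0,0,0,0]])

```text
time_s: 24.7
tool_pos: [0.4656, 0.2772, 0.1332]
tool_rot: [-179.0, -0.0, 17.1]
force: [0.0, -0.6, 0.5]
grip_width: 0.0003
```

Run:
```python
from h import *
t=env.read_camera("top")[:,:,::-1];s=env.read_camera("scene")[:,:,::-1]
a=cv2.resize(t[200:300,295:445],(600,400),interpolation=2);b=cv2.resize(s[235:345,255:450],(780,440),interpolation=2)
cv2.imwrite("pics/end_s.png",b);cv2.imwrite("pics/end_t.png",a)
```

```text
(no output)
```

View pics/end_s.png

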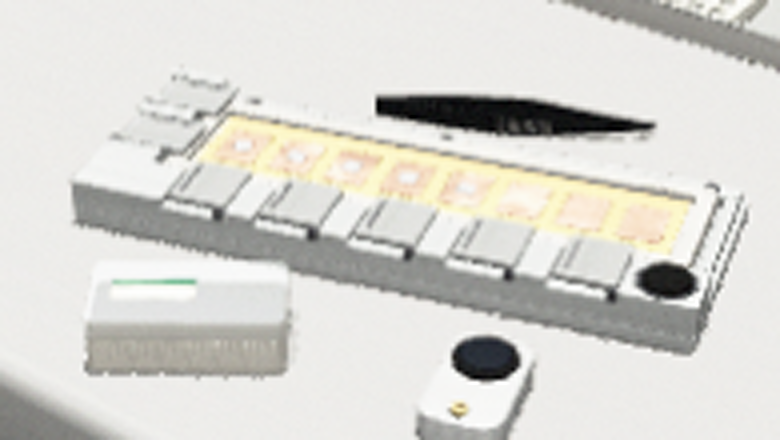

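View pics/end_t.png

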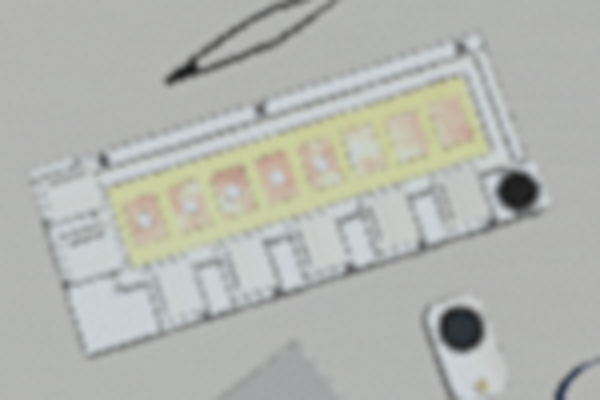

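All seven tabs lie flat, the boat is still in the nest, and the loupe, box and tweezers haven't moved. I'm handing in.

```bash
python3 -c "
from cell import env
print(env.get_obs()['time_s']);env.sign_off()"
```

```text
24.8
the job is handed in; nothing more can be done
```

All seven tabs are folded flat, but the stroke broke two of your rules just past the corner: the fixture was shoved and contact was briefly lost. I handed the job in at 24.8 s.

- **What went well:** With the fingers shut, I pressed the pad flush and ran along the long rail at about 2–5 N. I turned on the corner land and ended within about 1 mm of the finish point measured after the shift. In the final scene and top views, all seven tabs look flat, the boat is still in its nest, and the loupe, box and tweezers show no movement. The arm is clear of everything.
- **Pressed too hard and shoved the fixture:** Just past the corner, the tilted fingers dug in and the force rose to about 22 N down and 14 N sideways. This turned the fixture about 6° and moved the corner about 15 mm; the start end moved about 9 mm. The boat went with it. I did not push it back.
- **Lifted off the row:** To relieve that force I raised the tool. It came about 1.5 mm off the flush top and read no force for a moment, so the stroke was not strictly unbroken there. From there to about 7 mm before the first tab on the short rail ended flat, readings stayed mostly near zero, so contact was very light or uncertain. The rest of the short rail ran at about 2–5 N, and the fixture did not move again.

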